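Drive out the seized plug and clip the drift back on its rack

ROBOT

A 6-joint arm with a two-finger parallel gripper is mounted at the origin on a cart in front of the work surface, level with it; the furniture and walls round the work are solid. World frame = base frame: x ahead of the robot, y to its left, z up, the work surface at z = 0. Lengths are in m, angles in rad, forces in N, time in s.
With the tool pointing down it reaches from about 0.35 to 0.725 m from the base axis. Payload 6 kg.
Tool frame: the origin (TCP) lies between the finger pads; the fingertips stand 8 mm ahead of it and the grasp point (between the pads) lies 11 mm behind it; z points along the fingers, y is the line along which they close (so a half turn about z gives the same grasp; the last joint's range is limited). The gripper opens to 85 mm and grips with 20 to 120 N. Pads are 22 mm wide; open, the fingers measure 114 mm over their backs; the gripper's body (76 mm by 85 mm) begins 54 mm behind the grasp point. The pads swing forward as they close: fully open they stand 13 mm farther back than shut.
Start: joints at [-0.884, 0.04, 0.085, 0, -1.615, -0.334], TCP at [0.207, -0.563, 0.203] pointing down, gripper open.
Joint ranges: [-2.56, 2.56], [-1.29, 2.01], [-1.08, 1.49], [-3.29, 1.98], [-2.81, -0.18], [-2.99, 2.99]. Speed limits (rad/s): [2.57, 2.57, 3.01, 3.14, 3.14, 3.14].

INTERFACE

Orientations are given as a 3x3 rotation matrix whose columns are the frame's x, y, z axes.
In Python, from station import manip, eyes, workorder gives the robot as it stands (manip), with the cameras (eyes) and the job (workorder).
- The arm moves only by the shell command python3 steer.py 'ROWS' [FORCE]. ROWS is a JSON list of rows, 1 to 12 of them, each of 7 numbers: a rotation vector rx, ry, rz in rad, then dx, dy, dz in m, then the finger opening in m; each row is the pose to reach, as a shift and turn from the pose commanded when the command began, along the tool's axes at that moment; what a row does not reach only later rows make up. A row lasts 1/12 s, in which the tool goes at most 0.0417 m and 0.125 rad, less where a joint would pass 70% of its speed; a pose out of reach is approached as far as the arm can. The fingers move at their own pace and stop on an object; FORCE is the grip in N (left out, the last holds). Time passes only in rows, so rows that do not move let the fingers close. It prints the time, the measured TCP pose, the force, the opening and the grip force at its end.
- manip.get_obs(): the state, without advancing time (a new reading comes with each control period).
- eyes.camera(name): name is "side" or "top"; returns a dict with "frame" (420x560x3 uint8, blue, green, red), "vfov" (degrees; the focal length in pixels is half the picture's height over the tangent of half this angle, whatever the lens; pixels are square), "cx", "cy" (the principal point, pixels), "rvec" (rotation vector, rad) and "tvec" (3), from world to camera coordinates, as OpenCV has them. Camera axes: x right, y down, z forward; pixel columns grow to the right and rows downward; lengths in m; the calibration is good to about 2 mm. A picture is of the moment at which its call begins. There is no depth.
- workorder.finish_job(): hands the job in; it is judged then, once.
The state is a dict: "t": time; "joints": joint angles; "dq": joint speeds; "tau": joint torques, N m; "ee_pos": TCP position; "eef_rot": TCP orientation; "contact_force": force on the tool from outside, world axes, zero at the start; "wrist_torque": the same for the moment, N m; "gripper_width": finger opening in m; "finger_force": force on a finger pad.
Only numpy, scipy, OpenCV 4.12 (cv2) and the standard library are available. Lean on these libraries where they do the work, as an engineer would, in place of code of your own. Each camera call takes 0.05 s, during which the arm holds its last target. There are 200 camera calls.

TASK

Take the steel drift rod from its low wooden rest and push it squarely into the open bore mouth of the bearing block, driving the seized brass plug along until well over half of it stands out on the far side. Then draw the drift out and snap it sideways into both spring clips on the sloping tool rack, fully home and roughly centred between them, and let go. Do not knock over or push away the bottle, the tin and the wax standing about.

Things in the scene. Friction and masses are not known exactly. Their poses are not given: they have to be found in the camera images.
- drift: Plain round steel rod, 22 mm diameter, 180 mm long, about 0.3 kg, same at both ends, two thin dark rings 30 mm either side of its middle. Origin at the middle of the rod on its axis; its y axis runs along the rod. It starts lying level on the rest.
- rest: Low dark wooden rest fixed to the bench: base 56 x 150 mm, 8 mm thick, with two V saddles 12 mm wide, 62 mm either side of the middle along its y, tops 47 mm high. The drift lies in them along the rest's y, its axis 45 mm above the bench; fingers have room between the saddles. Origin at the middle of the underside.
- block: Dark steel bearing block bolted to the bench: 60 mm (x) x 50 mm (y) x 100 mm high, on a foot 100 mm (x) x 50 mm with two bolts up to 23 mm high. A level bore, 32 mm diameter, runs through it along its y, 70 mm above the bench. Origin at the middle of the underside. The drift must enter from the +y side (the robot's left at yaw 0); the plug comes out on the -y side.
- bore_mouth (a point): Centre of the bore's mouth on the block's +y face, 70 mm above the bench, 3 mm chamfer; axes as the block's (the way in is -y).
- plug (a joint): Travel (m) of the brass plug (29 mm diameter, 46 mm long) in the bore. At 0 each end lies 2 mm inside its face of the block; it grows as the plug is driven out of the far (-y) side against a dry friction of about 7 N, and the plug stays where it is left. Stop at 0.045; starts between 0 and 0.006.
- rack: Plywood tool rack fixed to the bench, 236 mm wide (y), 188 mm high. Its board, front at -x, rises away from the front at 35 degrees: the direction square into the board is (sin 35, 0, -cos 35) in the rack's frame. On it stand two steel C-shaped spring clips, 14 mm wide, 55 mm either side of the middle along y, opening square to the board. Origin on the bench below the clip axis's middle.
- clip_axis (a point): Middle between the clips on the seated rod's axis: 85 mm above the bench, 38 mm square off the board; axes as the rack's (y along the rod, level). Sprung jaws reach 22 mm out from it, 15 mm apart at the throat, flared outside; they yield to a push of about 12 N in all. A seated rod rests on fixed V saddles in the clips. Between the clips fingers have room down to the board.
- shelf_edge (a point): Middle of the lower front edge of the rack's level shelf, which hangs over the board: 178 mm above the bench, 20 mm behind (+x of) the clip axis. A gripper pointing straight down over the clips would hit it; one tilted square to the board passes.
- dye_bottle: Bystander: brown bottle 46 x 44 x 85 mm, origin at the middle of its underside. Leave it.
- polish_tin_b: Bystander: round flat tin 70 mm across, 22 mm high, origin at the middle of its underside. Leave it.
- beeswax: Bystander: block of wax 43 x 54 x 20 mm, origin at the middle of its underside. Leave it.

How it is judged:
On the way:
1. the plug is driven more than 27 mm along the bore, with the drift's end in the bore mouth behind it (value of joint plug above 0.027 m and distance between drift and bore_mouth below 0.07 m), for 0.1 s.
At the end, for the whole second after the job is handed in: The plug's travel is still over 27 mm (more than half of the plug outside the far face), and the drift lies at rest in both clips: its middle within 4 mm of the clip axis in x and z and within 20 mm of it along y, its axis within 0.06 rad of the clip axis; it has been let go (value of joint plug above 0.027 m and x of drift in the frame of clip_axis between -0.004 and 0.004 m and z of drift in the frame of clip_axis between -0.004 and 0.004 m and y of drift in the frame of clip_axis between -0.02 and 0.02 m and angle between the y axis of drift and the y axis of clip_axis, either way round below 0.06 rad and linear speed of drift below 0.02 m/s); the robot touches nothing.
It fails at once if a bystander (bottle, tin, wax) is moved more than 30 mm (distance of any of dye_bottle, polish_tin_b, beeswax from where it was at the start of the episode above 0.03 m).
It fails at once if the bottle is tipped over (angle between dye_bottle's own z axis and vertical above 0.5 rad).
It also fails if it takes over 53 s, if anything falls off the work surface, if the arm or the gripper's body presses on something with over 40 N, if the wrist force passes 120 N, or if a joint passes its speed limit or range.

## Working session

There is one attempt and no reset: what is moved stays moved. The work goes in short steps, Python scripts to look and compute and a shell command to move; the robot and the scene stay as the last step left them, time stands still between calls to the robot, and variables do not carry over. Pictures are saved under pics/ and viewed, at most 10 in all, crops included, and the job is handed in when it is done.

```bash
ls; mkdir -p pics
cat > h.py <<'E'
import numpy as np, cv2
from station import manip, eyes, workorder
def save(n):
    c=eyes.camera(n); return c
def K(c):
    f=c["frame"].shape[0]/2/np.tan(np.radians(c["vfov"])/2)
    return np.array([[f,0,c["cx"]],[0,f,c["cy"]],[0,0,1]])
def ray(c,uv):
    R=cv2.Rodrigues(np.array(c["rvec"],float))[0]; t=np.array(c["tvec"],float).reshape(3)
    d=R.T@np.linalg.solve(K(c),[uv[0],uv[1],1]); return -R.T@t,d
def atz(c,uv,z):
    o,d=ray(c,uv); return o+d*(z-o[2])/d[2]
def proj(c,P):
    return cv2.projectPoints(np.array(P,float).reshape(-1,1,3),np.array(c["rvec"],float),np.array(c["tvec"],float),K(c),None)[0].reshape(-1,2)
E
python3 - <<'E'
from h import *
import pickle
for n in("side","top"):
    c=eyes.camera(n); pickle.dump(c,open(n+".pkl","wb")); cv2.imwrite(f"pics/{n}0.png",c["frame"])
    o,d=ray(c,(c["cx"],c["cy"])); print(n,c["vfov"],c["cx"],c["cy"],o,d, c.keys())
o=manip.get_obs(); print(o["t"],o["ee_pos"],o["eef_rot"])
E
```

```text
pics
station.py
steer.py
side 51.33066337558717 276.57601984387674 208.9167269621911 [ 0.39110781 -1.0372842   0.52811007] [ 0.09791044  0.90724333 -0.40905145] dict_keys(['frame', 'vfov', 'cx', 'cy', 'rvec', 'tvec'])
top 44.7079233157601 282.9908413886607 211.42530162240715 [ 0.37596198 -0.16160011  1.20541306] [ 0.11118014 -0.00725982 -0.99377375] dict_keys(['frame', 'vfov', 'cx', 'cy', 'rvec', 'tvec'])
0.1 [ 0.20723639 -0.56269959  0.2016612 ] [[-9.38421688e-01 -3.45491274e-01 -7.17674674e-04]
 [-3.45491984e-01  9.38420505e-01  1.49855049e-03]
 [ 1.55744514e-04  1.65422312e-03 -9.99998620e-01]]
```

View pics/side0.png

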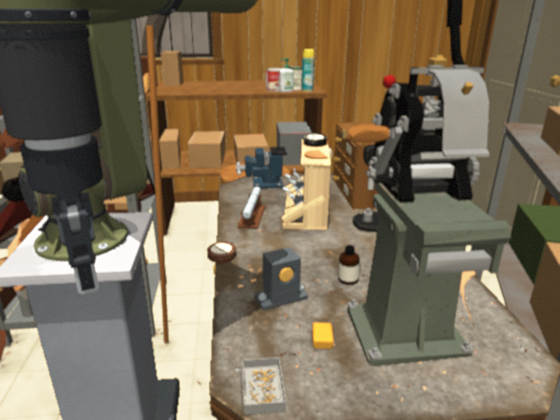

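View pics/top0.png

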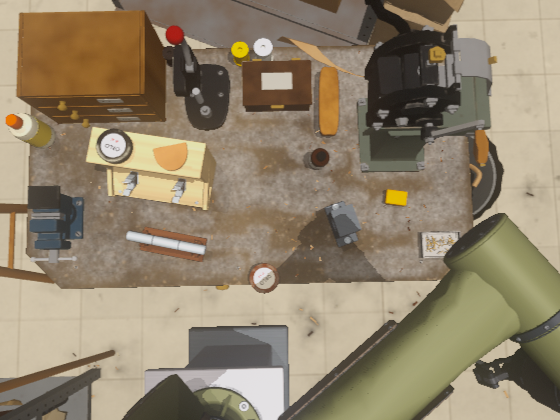

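Top view: drift runs from about (127,237) to (204,249), block at (343,222), rack clips at (130,184) and (178,191). Next I zoom in.

Run:
```python
import cv2,pickle,numpy as np
T=pickle.load(open("top.pkl","rb"))["frame"];S=pickle.load(open("side.pkl","rb"))["frame"]
def crop(I,x,y,w,h,k):
    J=cv2.resize(I[y:y+h,x:x+w],None,fx=k,fy=k,interpolation=cv2.INTER_CUBIC)
    for i in range(0,w,10):cv2.putText(J,str(x+i),(i*k,8),0,.3,(0,0,255),1);cv2.line(J,(i*k,10),(i*k,16),(0,0,255),1)
    for i in range(0,h,10):cv2.putText(J,str(y+i),(0,i*k+4),0,.3,(0,0,255),1);cv2.line(J,(20,i*k),(26,i*k),(0,0,255),1)
    return J
cv2.imwrite("pics/c1.png",crop(T,80,120,140,145,4))
a=crop(T,310,190,66,75,6);b=crop(S,240,240,66,75,6)
cv2.imwrite("pics/c2.png",np.hstack([a,b]))
cv2.imwrite("pics/c3.png",crop(S,230,140,110,115,5))
```

```text
(no output)
```

View pics/c1.png

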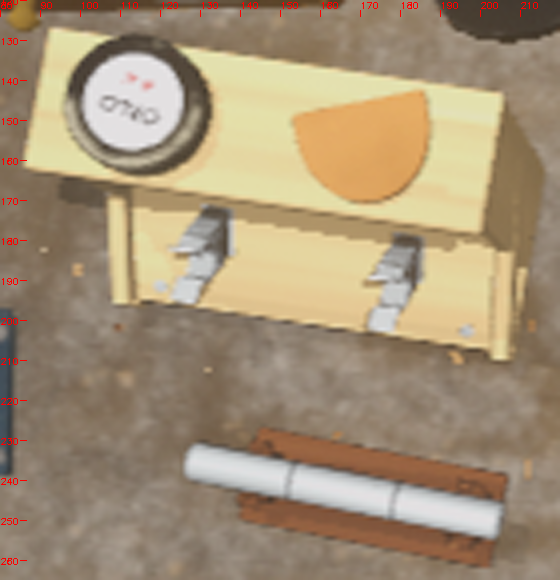

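View pics/c2.png

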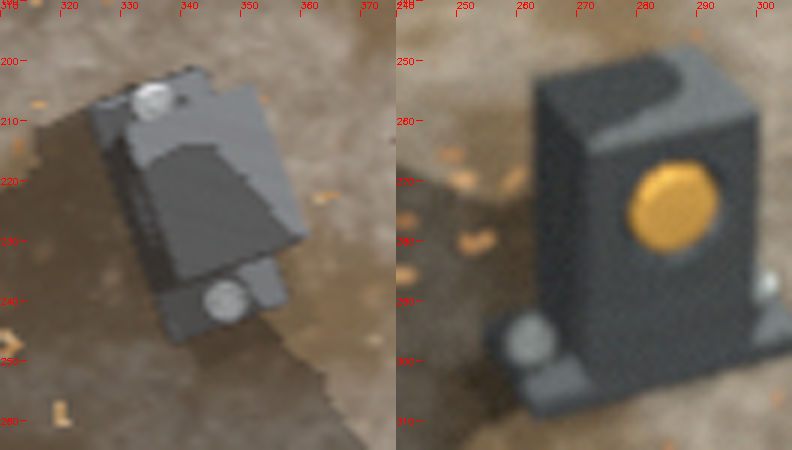

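View pics/c3.png

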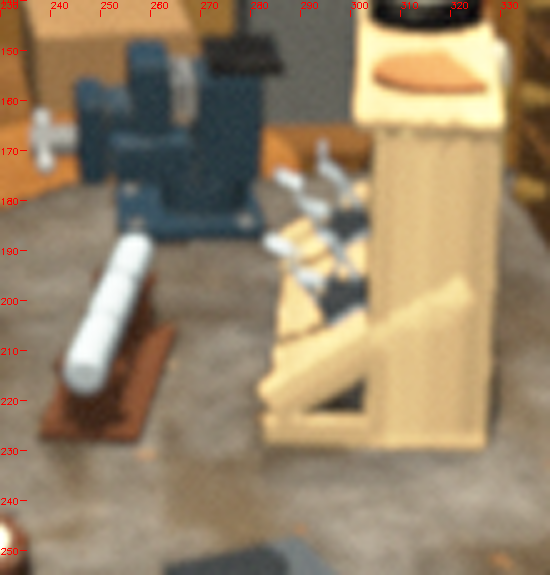

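```bash
cat > fit.py <<'E'
from h import *
import pickle
from scipy.optimize import least_squares
C={n:pickle.load(open(n+".pkl","rb")) for n in("top","side")}
def W(p,L):
    c,s=np.cos(p[2]),np.sin(p[2]); L=np.array(L,float)
    return np.c_[p[0]+c*L[:,0]-s*L[:,1],p[1]+s*L[:,0]+c*L[:,1],L[:,2]]
def px(a,x0,y0,k): a=np.array(a,float); return np.c_[x0+(a[:,0]+.5)/k-.5,y0+(a[:,1]+.5)/k-.5]
def fit(name,obs,p0):
    f=lambda p:np.concatenate([(proj(C[n],W(p,L))-u).ravel() for n,L,u in obs])
    r=least_squares(f,p0,loss="soft_l1"); print(name,r.x.round(4),np.degrees(r.x[2]).round(2)); print(f(r.x).reshape(-1,2).round(1).tolist()); return r.x
B=[("top",[(.03,-.025,.1),(-.03,-.025,.1),(-.03,.025,.1),(.03,.025,.1)],px([(248,87),(307,237),(182,280),(128,125)],310,190,6)),
("top",[(.05,-.025,.0145),(.05,.025,.0145)][:0] or [(.0,.0,.1)],px([(216,182)],310,190,6)),
("side",[(-.03,-.025,.1),(.03,-.025,.1),(-.03,.025,.1),(.03,.025,.1),(-.05,-.025,0),(0,-.023,.07)],px([(187,153),(361,115),(139,80),(294,43),(144,418),(278,207)],240,240,6))]
D=[("top",[(0,.09,.045),(0,.03,.045),(0,-.03,.045),(0,-.09,.045)],px([(187,460),(289,480),(394,501),(500,521)],80,120,4)),
("side",[(0,-.09,.045)],px([(85,377)],230,140,5))]
R=[("top",[(.02,.118,.188),(.02,-.118,.188)],px([(22,167),(482,233)],80,120,4)),
("side",[(.02,-.118,.178),(.02,-.118,.188)],px([(357,125),(361,118)],230,140,5)[:1].repeat(2,0)[:2] if 0 else np.vstack([px([(357,125)],230,140,5),px([(357,125)],230,140,5)]))]
R[1]=("side",[(.02,-.118,.178)],px([(357,125)],230,140,5))
b=fit("block",B,[.4,-.3,.3]);d=fit("drift",D,[.4,.1,-.15]);r=fit("rack",R,[.5,.1,-.15])
np.save("fit.npy",[b,d,r])
E
python3 fit.py
python3 - <<'E'
from h import *
import pickle
from fit import C,W
b,d,r=np.load("fit.npy")
def dr(n,I,p,L,col,k,x0,y0):
    q=proj(C[n],W(p,L)); q=(q-[x0,y0]+.5)*k-.5
    for a,e in zip(q[::2],q[1::2]): cv2.line(I,tuple(map(int,a)),tuple(map(int,e)),col,1,cv2.LINE_AA)
s,c=np.sin(np.radians(35)),np.cos(np.radians(35))
L=[(0,-.09,.085),(0,.09,.085)]
for y in(-.055,.055):
    L+=[(0,y,.085),(-.022*s,y,.085+.022*c),(0,y,.085),(.038*s,y,.085-.038*c)]
    for t in(-.0075,.0075): L+=[(-.022*s+t*c,y-.007,.085+.022*c+t*s),(-.022*s+t*c,y+.007,.085+.022*c+t*s)]
L+=[(.02,-.118,.178),(.02,.118,.178)]
def box(x,y,z0,z1):
    e=[(-x,-y),(x,-y),(x,y),(-x,y)];o=[]
    for i in range(4):
        for z in(z0,z1): o+=[(*e[i],z),(*e[(i+1)%4],z)]
    return o
Bx=box(.03,.025,0,.1)
for i in range(16):
    a=2*np.pi*i/16;g=a+2*np.pi/16
    Bx+=[(.016*np.cos(a),-.025,.07+.016*np.sin(a)),(.016*np.cos(g),-.025,.07+.016*np.sin(g))]
D=[(0,-.09,.045),(0,.09,.045)]
out=[]
for n,x0,y0,w,h in(("top",90,150,130,110),("side",235,140,100,110),("top",310,190,130,75),("side",240,240,100,75)):
    k=3.4; I=cv2.resize(C[n]["frame"][y0:y0+h,x0:x0+w],None,fx=k,fy=k,interpolation=cv2.INTER_CUBIC)
    for p,l,cc in((r,L,(0,0,255)),(b,Bx,(0,255,0)),(d,D,(255,0,0))): dr(n,I,p,l,cc,k,x0,y0)
    out.append(I)
cv2.imwrite("pics/ov.png",np.vstack([np.hstack(out[:2]),np.hstack(out[2:])])[:600,:800])
E
```

```text
block [ 0.4783 -0.3058  0.3106] 17.79
[[0.9, -1.0], [0.6, -0.1], [-0.2, 0.2], [-0.6, 0.1], [0.2, -0.2], [0.7, -0.6], [0.5, -0.8], [-1.4, -0.7], [0.5, -0.5], [-1.6, 1.7], [-0.5, 0.0]]
drift [ 0.442   0.0986 -0.2106] -12.07
[[0.1, 0.2], [0.5, 0.1], [0.1, -0.3], [-0.4, -0.4], [-0.6, -1.2]]
rack [ 0.5622  0.1161 -0.1645] -9.42
[[-0.2, -0.0], [0.1, -0.4], [-0.5, 1.3]]
block [ 0.4783 -0.3058  0.3106] 17.79
[[0.9, -1.0], [0.6, -0.1], [-0.2, 0.2], [-0.6, 0.1], [0.2, -0.2], [0.7, -0.6], [0.5, -0.8], [-1.4, -0.7], [0.5, -0.5], [-1.6, 1.7], [-0.5, 0.0]]
drift [ 0.442   0.0986 -0.2106] -12.07
[[0.1, 0.2], [0.5, 0.1], [0.1, -0.3], [-0.4, -0.4], [-0.6, -1.2]]
rack [ 0.5622  0.1161 -0.1645] -9.42
[[-0.2, -0.0], [0.1, -0.4], [-0.5, 1.3]]
```

View pics/ov.png

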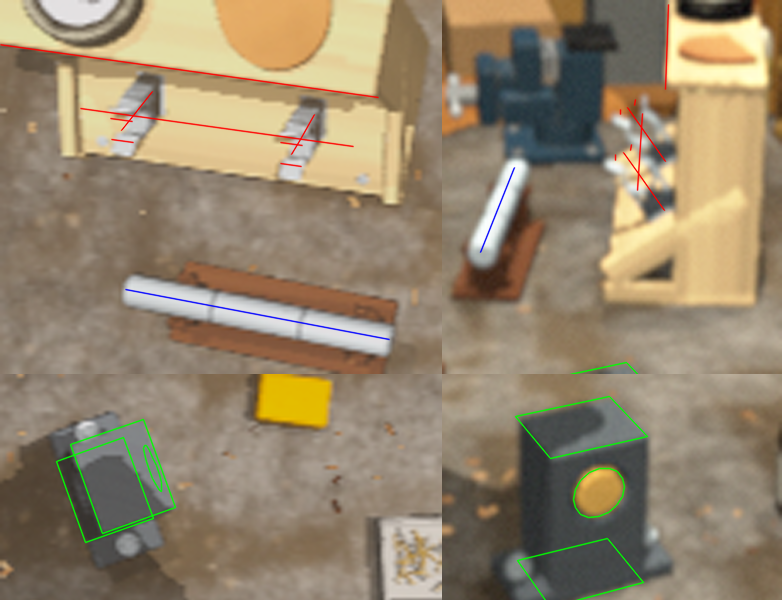

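Top overlay: the rod line, block top face and clips all agree with the image, to within about 1 px (2 mm). Next I refine the block yaw using the foot, locate the bystanders and work out the first move.

```bash
cat >> fit.py <<'E'
B2=B+[("top",[(.05,-.025,.014),(.05,.025,.014),(-.05,.025,.014),(-.05,-.025,.014)],np.array([(344,201.1),(325,207.5),(339.7,247.2),(358,240.)])-.4)]
b=fit("block2",B2,b)
np.save("fit.npy",[b,d,r])
E
cat >> h.py <<'E'
from scipy.spatial.transform import Rotation as Ro
def pose(yaw,tilt=0):  # tool x = -y of frame, z square in
    s,c=np.sin(tilt),np.cos(tilt); Z=Ro.from_euler('z',yaw).as_matrix()
    return Z@np.array([[0,-c,s],[-1,0,0],[0,-s,-c]])
def rel(R,p,R0=None,p0=None):
    o=manip.get_obs(); R0=np.array(o["eef_rot"]) if R0 is None else R0; p0=np.array(o["ee_pos"]) if p0 is None else p0
    print("rv",Ro.from_matrix(R0.T@R).as_rotvec().round(4),"d",(R0.T@(np.array(p)-p0)).round(4))
E
python3 - <<'E'
from fit import *
T=C["top"]
for n,uv,z in(("tin",(264,277),.022),("bottle",(318,157),.085),("wax",(397,198),.02)): print(n,atz(T,uv,z).round(3))
rel(pose(d[2]),[d[0],d[1],.13]); print(d)
E
```

```text
block [ 0.4783 -0.3058  0.3106] 17.79
[[0.9, -1.0], [0.6, -0.1], [-0.2, 0.2], [-0.6, 0.1], [0.2, -0.2], [0.7, -0.6], [0.5, -0.8], [-1.4, -0.7], [0.5, -0.5], [-1.6, 1.7], [-0.5, 0.0]]
drift [ 0.442   0.0986 -0.2106] -12.07
[[0.1, 0.2], [0.5, 0.1], [0.1, -0.3], [-0.4, -0.4], [-0.6, -1.2]]
rack [ 0.5622  0.1161 -0.1645] -9.42
[[-0.2, -0.0], [0.1, -0.4], [-0.5, 1.3]]
block2 [ 0.4781 -0.3059  0.3143] 18.01
[[0.9, -1.0], [0.6, -0.1], [-0.1, 0.3], [-0.6, 0.2], [0.3, -0.1], [0.7, -0.6], [0.4, -0.8], [-1.5, -0.7], [0.3, -0.5], [-1.5, 1.8], [-0.6, 0.1], [0.2, -0.9], [-0.7, -0.3], [-0.8, 0.2], [1.0, 0.3]]
tin [ 0.358 -0.123  0.022]
bottle [ 0.622 -0.251  0.085]
wax [ 0.534 -0.438  0.02 ]
rv [ 1.6000e-03  7.0000e-04 -1.0074e+00] d [-0.4488  0.5393  0.0725]
[ 0.44203644  0.09858922 -0.210586  ]
```

```bash
R='[0.0016,0.0007,-1.0074,-0.4488,0.5393,0.0725,0.06]'
python3 steer.py '[[0.0016,0.0007,-1.0074,-0.4488,0.5393,0.0725,0.06],[0.0016,0.0007,-1.0074,-0.4488,0.5393,0.0725,0.06],[0.0016,0.0007,-1.0074,-0.4488,0.5393,0.0725,0.06],[0.0016,0.0007,-1.0074,-0.4488,0.5393,0.0725,0.06],[0.0016,0.0007,-1.0074,-0.4488,0.5393,0.0725,0.06],[0.0016,0.0007,-1.0074,-0.4488,0.5393,0.0725,0.06],[0.0016,0.0007,-1.0074,-0.4488,0.5393,0.0725,0.06],[0.0016,0.0007,-1.0074,-0.4488,0.5393,0.0725,0.06],[0.0016,0.0007,-1.0074,-0.4488,0.5393,0.0725,0.06],[0.0016,0.0007,-1.0074,-0.4488,0.5393,0.0725,0.06],[0.0016,0.0007,-1.0074,-0.4488,0.5393,0.0725,0.06],[0.0016,0.0007,-1.0074,-0.4488,0.5393,0.0725,0.06]]'
python3 -c "
from fit import *
rel(pose(d[2]),[d[0],d[1],.13])" | tail -1
```

```text
t: 1.1
ee_pos: [0.3738, -0.0922, 0.1511]
eef_rot: [[-0.209, -0.978, 0.002], [-0.978, 0.209, -0.001], [0.001, -0.002, -1.0]]
contact_force: [1.1, -0.3, -0.4]
gripper_width: 0.0599
finger_force: 0.0
rv [-0.0019 -0.0005  0.0003] d [-0.2009 -0.0269  0.021 ]
```

```bash
python3 steer.py '[[0,0,0,0,0,0,0.06],[0,0,0,0,0,0,0.06]]' | head -2
python3 -c "
from fit import *
rel(pose(d[2]),[d[0],d[1],.13])" | tail -1
```

```text
t: 1.27
ee_pos: [0.374, -0.0922, 0.1506]
rv [ 0.0001 -0.0014  0.0058] d [-0.2007 -0.0279  0.0203]
```

```bash
python3 steer.py '[[0,0,0,-0.2007,-0.0279,0.02,0.06],[0,0,0,-0.2007,-0.0279,0.02,0.06],[0,0,0,-0.2007,-0.0279,0.02,0.06],[0,0,0,-0.2007,-0.0279,0.02,0.06],[0,0,0,-0.2007,-0.0279,0.02,0.06],[0,0,0.004,-0.2007,-0.0279,0.05,0.06],[0,0,0.004,-0.2007,-0.0279,0.08,0.06],[0,0,0.004,-0.2007,-0.0279,0.08,0.06],[0,0,0.004,-0.2007,-0.0279,0.08,0.06]]'
python3 -c "
from fit import *
rel(pose(d[2]),[d[0],d[1],.032])
c=eyes.camera('side');cv2.imwrite('pics/g1.png',cv2.resize(c['frame'][120:270,180:340],None,fx=4,fy=4))" | tail -1
```

```text
t: 2.02
ee_pos: [0.4426, 0.0941, 0.0702]
eef_rot: [[-0.215, -0.977, -0.002], [-0.977, 0.215, -0.004], [0.004, 0.001, -1.0]]
contact_force: [0.1, -0.3, 1.2]
gripper_width: 0.0597
finger_force: 0.0
rv [ 0.0009 -0.0042 -0.0058] d [-0.0044  0.0014  0.0382]
```

View pics/g1.png

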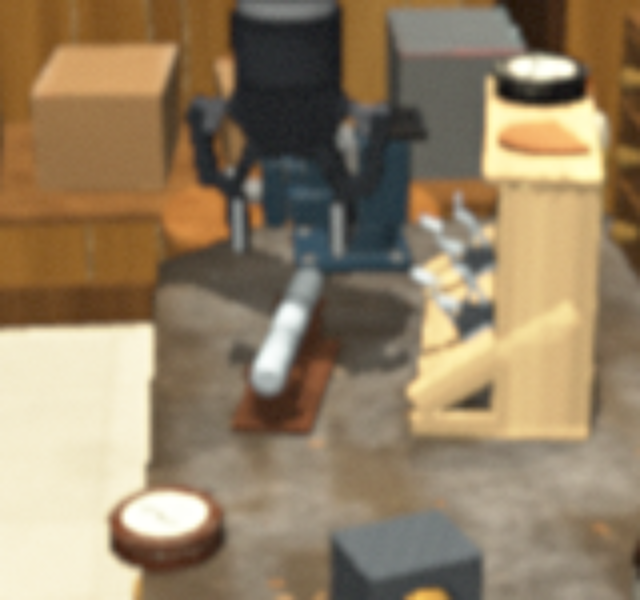

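The fingers, at (238,230) and (338,230) in the crop, straddle the rod. Time to descend and grip.

```bash
python3 steer.py '[[0,-0.004,-0.006,-0.0044,0.0014,0.02,0.06],[0,-0.004,-0.006,-0.0044,0.0014,0.038,0.06],[0,-0.004,-0.006,-0.0044,0.0014,0.038,0.06],[0,-0.004,-0.006,-0.0044,0.0014,0.038,0.0],[0,-0.004,-0.006,-0.0044,0.0014,0.038,0.0],[0,-0.004,-0.006,-0.0044,0.0014,0.038,0.0],[0,-0.004,-0.006,-0.0044,0.0014,0.038,0.0],[0,-0.004,-0.006,-0.0044,0.0014,0.038,0.0],[0,-0.004,-0.006,-0.0044,0.0014,0.038,0.0],[0,-0.004,-0.006,-0.0044,0.0014,0.038,0.0]]' 90
```

```text
t: 2.9
ee_pos: [0.4428, 0.1006, 0.0332]
eef_rot: [[-0.207, -0.978, 0.002], [-0.978, 0.207, 0.003], [-0.003, -0.001, -1.0]]
contact_force: [0.9, 0.4, -0.3]
gripper_width: 0.0001
finger_force: 0.0
```

```bash
python3 -c "
from h import *
a=eyes.camera('side')['frame'][120:270,200:300];b=eyes.camera('top')['frame'][170:320,90:290]
cv2.imwrite('pics/g2.png',np.hstack([cv2.resize(x,None,fx=600/x.shape[0]*.66,fy=600/x.shape[0]*.66,interpolation=cv2.INTER_CUBIC) for x in(a,b)]))"
```

```text
(no output)
```

View pics/g2.png

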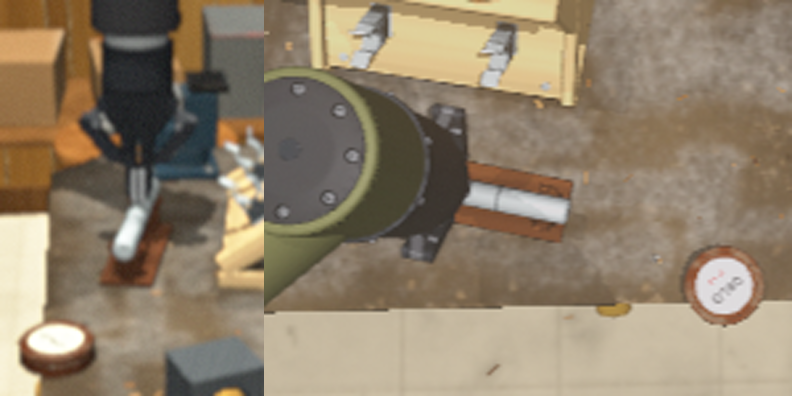

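```bash
python3 -c "
from fit import *
o=manip.get_obs();print(o['ee_pos'],o['gripper_width'],o['finger_force'],o['joints'])
for n in C: print(n,proj(C[n],[[.4428,.1006,.025],[.4428,.1006,.045],[.4428,.1006,.09],list(d[:2])+[.056]]).round(1).tolist())
" | tail -5
```

```text
[[0.9, -1.0], [0.6, -0.1], [-0.1, 0.3], [-0.6, 0.2], [0.3, -0.1], [0.7, -0.6], [0.4, -0.8], [-1.5, -0.7], [0.3, -0.5], [-1.5, 1.8], [-0.6, 0.1], [0.2, -0.9], [-0.7, -0.3], [-0.8, 0.2], [1.0, 0.3]]
[0.44266327 0.1005305  0.03301249] -0.00018684831516703007 0.0 [ 6.70106598e-01 -3.28262636e-01 -5.54608259e-01 -1.00236378e-03
 -1.34175499e+00 -8.78405132e-01]
top [[166.4, 242.3], [164.4, 241.8], [159.7, 240.7], [164.2, 241.9]]
side [[251.7, 206.7], [251.6, 200.2], [251.3, 185.4], [251.3, 196.9]]
```

```bash
python3 -c "
from fit import *
for z in(.19,.2,.21,.22,.24): print(z,proj(C['side'],[[.222,-.603,z],[.192,-.523,z]]).round(1).tolist(),proj(C['top'],[[.222,-.603,z],[.192,-.523,z]]).round(1).tolist())
f=C['side']['frame'][180:300,40:130]
g=eyes.camera('side')['frame'][170:220,220:290]
cv2.imwrite('pics/g3.png',np.hstack([cv2.resize(x,None,fx=500/x.shape[0]*(.9 if i==0 else .8),fy=450/x.shape[0]*(1 if i==0 else 1),interpolation=cv2.INTER_CUBIC)[:450] for i,x in enumerate((f,))]+[cv2.resize(g,(450,450*50//70),interpolation=cv2.INTER_CUBIC).repeat(1,0)[:450] if 0 else cv2.copyMakeBorder(cv2.resize(g,(450,321),interpolation=cv2.INTER_CUBIC),0,129,0,0,cv2.BORDER_CONSTANT)]))
" | tail -5
```

```text
0.19 [[94.1, 326.2], [87.2, 288.8]] [[508.9, 342.6], [469.0, 359.4]]
0.2 [[92.7, 319.3], [85.9, 282.5]] [[511.2, 343.3], [470.9, 360.3]]
0.21 [[91.2, 312.4], [84.6, 276.1]] [[513.6, 344.1], [472.9, 361.3]]
0.22 [[89.8, 305.3], [83.3, 269.6]] [[516.0, 344.9], [474.9, 362.2]]
0.24 [[86.8, 290.8], [80.5, 256.4]] [[520.9, 346.5], [479.0, 364.2]]
```

View pics/g3.png

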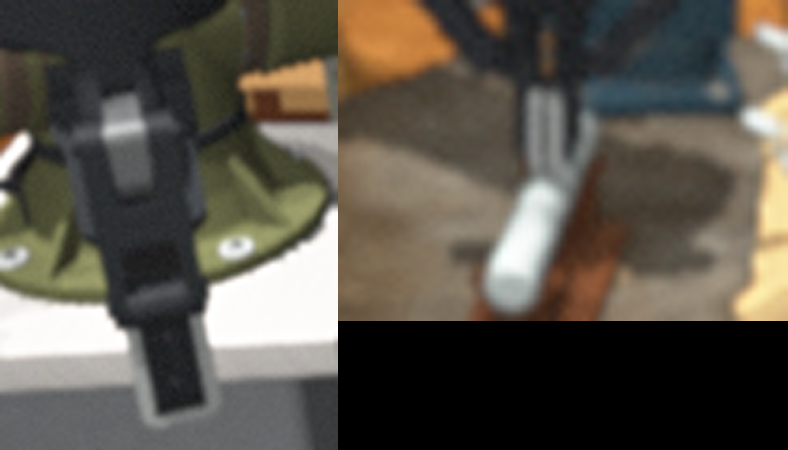

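The rod is still in place. At reported z=0.033 the fingertips appear to end right at the rod's top, about (253,198) in the side view, and the start image shows the same offset of about 30 mm along z. The true tips are therefore about 30 mm higher than reported, so I reopen, descend another 27 mm and grip.

```bash
python3 steer.py '[[0,0,0,0,0,0,0.06],[0,0,0,0,0,0,0.06],[0,0,0,0,0,0,0.06],[0,0,0,0,0,0,0.06],[0,0,0,0,0,0,0.06],[0,0,0,0,0,0.01,0.06],[0,0,0,0,0,0.02,0.06],[0,0,0,0,0,0.027,0.06],[0,0,0,0,0,0.027,0.06]]' 90
python3 steer.py '[[0,0,0,0,0,0,0],[0,0,0,0,0,0,0],[0,0,0,0,0,0,0],[0,0,0,0,0,0,0],[0,0,0,0,0,0,0],[0,0,0,0,0,0,0]]'
```

```text
t: 3.8
ee_pos: [0.4412, 0.0998, 0.0032]
eef_rot: [[-0.207, -0.978, -0.002], [-0.978, 0.207, 0.001], [-0.0, 0.002, -1.0]]
contact_force: [0.9, -0.5, -0.1]
gripper_width: 0.0602
finger_force: 0.0
t: 4.3
ee_pos: [0.4408, 0.1011, 0.0066]
eef_rot: [[-0.207, -0.978, -0.002], [-0.978, 0.207, 0.003], [-0.003, 0.003, -1.0]]
contact_force: [-14.5, 3.9, 10.0]
gripper_width: 0.0189
finger_force: 87.8
```

```bash
python3 steer.py '[[0,0,0,0,0,0,0.05],[0,0,0,0,0,0,0.05],[0,0,0,0,0,0,0.05],[0,0,0,0,0,0,0.05],[0,0,0,0,0.002,0.004,0.05],[0,0,0,0,0.002,0.007,0.05],[0,0,0,0,0.002,0.007,0.05]]' 40
python3 steer.py '[[0,0,0,0,0,0,0],[0,0,0,0,0,0,0],[0,0,0,0,0,0,0],[0,0,0,0,0,0,0],[0,0,0,0,0,0,0],[0,0,0,0,0,0,0]]'
```

```text
t: 4.88
ee_pos: [0.4401, 0.1008, -0.0021]
eef_rot: [[-0.207, -0.978, 0.0], [-0.978, 0.207, 0.002], [-0.002, 0.0, -1.0]]
contact_force: [0.1, 0.4, -0.6]
gripper_width: 0.05
finger_force: 0.0
t: 5.38
ee_pos: [0.4408, 0.101, -0.0009]
eef_rot: [[-0.207, -0.978, 0.002], [-0.978, 0.207, 0.002], [-0.003, -0.001, -1.0]]
contact_force: [-1.7, 0.3, 2.0]
gripper_width: 0.0206
finger_force: 39.1
```

```bash
python3 steer.py '[[0,0,0,0,0,0,0.05],[0,0,0,0,0,0,0.05],[0,0,0,0,0,0,0.05],[0,0,0,0,0,0,0.05],[0,0,0,0,0,0.003,0.05],[0,0,0,0,0,0.006,0.05],[0,0,0,0,0,0.006,0.05]]' 40
python3 steer.py '[[0,0,0,0,0,0,0],[0,0,0,0,0,0,0],[0,0,0,0,0,0,0],[0,0,0,0,0,0,0],[0,0,0,0,0,0,0],[0,0,0,0,0,0,0]]'
python3 steer.py '[[0,0,0,0,0,0,0],[0,0,0,0,0,0,0]]' 90
```

```text
t: 5.97
ee_pos: [0.4402, 0.1008, -0.008]
eef_rot: [[-0.207, -0.978, 0.0], [-0.978, 0.207, 0.002], [-0.002, 0.0, -1.0]]
contact_force: [0.5, -0.3, 0.7]
gripper_width: 0.0499
finger_force: 0.0
t: 6.47
ee_pos: [0.4408, 0.1011, -0.0069]
eef_rot: [[-0.207, -0.978, 0.002], [-0.978, 0.207, 0.003], [-0.003, -0.001, -1.0]]
contact_force: [-0.8, 0.3, 1.9]
gripper_width: 0.021
finger_force: 39.0
t: 6.63
ee_pos: [0.4408, 0.1011, -0.0068]
eef_rot: [[-0.207, -0.978, 0.002], [-0.978, 0.207, 0.003], [-0.003, -0.001, -1.0]]
contact_force: [-2.1, 0.4, 4.0]
gripper_width: 0.0197
finger_force: 87.7
```

```bash
python3 steer.py '[[0,0,0,0,0,-0.03,0],[0,0,0,0,0,-0.06,0],[0,0,0,0,0,-0.08,0],[0,0,0,0,0,-0.08,0]]' 90
python3 -c "
from fit import *
yb=np.array([-np.sin(b[2]),np.cos(b[2]),0]);m=np.array([b[0],b[1],0])+.025*yb;m[2]=.0782;np.save('m.npy',m)
print(m);rel(pose(b[2]),m+.12*yb)"|tail -2
```

```text
t: 6.97
ee_pos: [0.443, 0.1018, 0.0776]
eef_rot: [[-0.207, -0.978, 0.008], [-0.978, 0.207, 0.005], [-0.007, -0.007, -1.0]]
contact_force: [0.7, 0.2, -1.4]
gripper_width: 0.0196
finger_force: 88.2
[ 0.47038145 -0.28213407  0.0782    ]
rv [-0.0086  0.0051 -0.5226] d [ 0.2659 -0.0463 -0.0021]
```

```bash
python3 steer.py '[[0,0.002,-0.52,0.266,-0.046,0,0],[0,0.002,-0.52,0.266,-0.046,0,0],[0,0.002,-0.52,0.266,-0.046,0,0],[0,0.002,-0.52,0.266,-0.046,0,0],[0,0.002,-0.52,0.266,-0.046,0,0],[0,0.002,-0.52,0.266,-0.046,0,0],[0,0.002,-0.52,0.266,-0.046,0,0],[0,0.002,-0.52,0.266,-0.046,0,0],[0,0.002,-0.52,0.266,-0.046,0,0],[0,0.002,-0.52,0.266,-0.046,0,0]]'
python3 - <<'E'
from fit import *
import pickle
N={n:eyes.camera(n) for n in C}; pickle.dump(N,open('n1.pkl','wb'))
o=manip.get_obs();p=np.array(o['ee_pos']);print(p,o['contact_force'])
yb=np.array([-np.sin(b[2]),np.cos(b[2]),0])
P=[p+[0,0,.052]+k*yb for k in(-.09,0,.09)]
a=N['side']['frame'];q=proj(N['side'],P);print(q.round(1).tolist())
t=proj(N['top'],P);print(t.round(1).tolist())
def big(I,c,w,h,k): x,y=int(c[0]-w/2),int(c[1]-h/2);print('crop',x,y);return cv2.resize(I[y:y+h,x:x+w],(400,600),interpolation=cv2.INTER_CUBIC)
cv2.imwrite('pics/n1.png',np.hstack([big(a,q[1],80,120,5),big(N['top']['frame'],t[0]-[10,0],80,120,5)]))
E
```

```text
t: 7.8
ee_pos: [0.4299, -0.169, 0.0711]
eef_rot: [[0.305, -0.952, -0.0], [-0.952, -0.305, 0.001], [-0.001, -0.0, -1.0]]
contact_force: [-0.0, 0.3, -1.8]
gripper_width: 0.0198
finger_force: 88.4
block [ 0.4783 -0.3058  0.3106] 17.79
[[0.9, -1.0], [0.6, -0.1], [-0.2, 0.2], [-0.6, 0.1], [0.2, -0.2], [0.7, -0.6], [0.5, -0.8], [-1.4, -0.7], [0.5, -0.5], [-1.6, 1.7], [-0.5, 0.0]]
drift [ 0.442   0.0986 -0.2106] -12.07
[[0.1, 0.2], [0.5, 0.1], [0.1, -0.3], [-0.4, -0.4], [-0.6, -1.2]]
rack [ 0.5622  0.1161 -0.1645] -9.42
[[-0.2, -0.0], [0.1, -0.4], [-0.5, 1.3]]
block2 [ 0.4781 -0.3059  0.3143] 18.01
[[0.9, -1.0], [0.6, -0.1], [-0.1, 0.3], [-0.6, 0.2], [0.3, -0.1], [0.7, -0.6], [0.4, -0.8], [-1.5, -0.7], [0.3, -0.5], [-1.5, 1.8], [-0.6, 0.1], [0.2, -0.9], [-0.7, -0.3], [-0.8, 0.2], [1.0, 0.3]]
[ 0.43051645 -0.16794069  0.07165381] [ 0.57713752  0.15560247 -3.01316147]
[[267.9, 232.3], [251.9, 215.1], [238.1, 200.4]]
[[323.0, 228.6], [283.0, 242.6], [242.8, 256.8]]
crop 211 155
crop 272 168
```

View pics/n1.png

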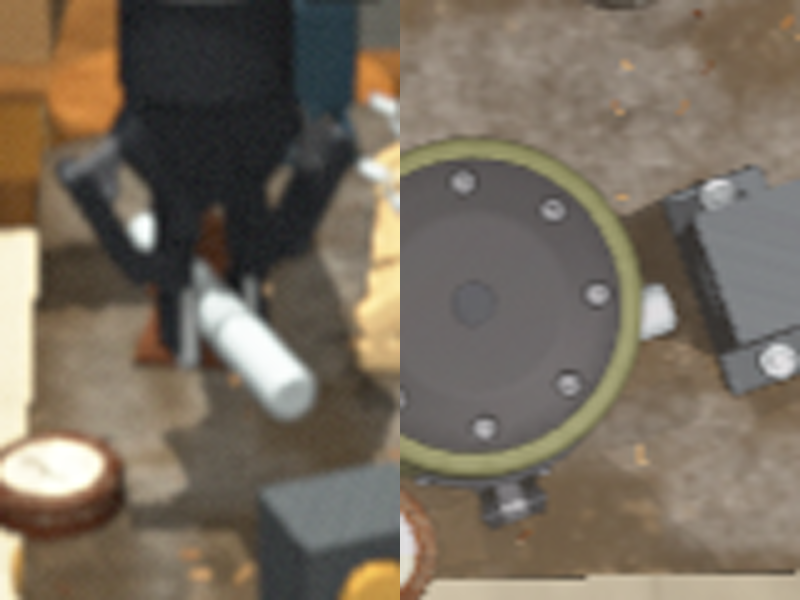

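The rod is held level and pointing at the block. Its near end is at (269,233) in the side view and (326.5,229.4) in the top view, and its ring is near (256,220). I triangulate the end to get the true rod offset from the TCP.

```bash
sed -i 's/;print(f(r.x)/; 0 and print(f(r.x)/; s/; print(name.*tolist()); return/; return/' fit.py
python3 - <<'E'
from fit import *
import pickle
N=pickle.load(open('n1.pkl','rb'))
f=lambda P:np.concatenate([proj(N['top'],P)[0]-[326.1,229.2],proj(N['side'],P)[0]-[269.0,233.2]])
s=least_squares(f,[.46,-.25,.12]);P=s.x;print(P.round(4),s.fun.round(1))
p=np.array(manip.get_obs()['ee_pos']);R=np.array(manip.get_obs()['eef_rot'])
print("tool frame end",(R.T@(P-p)).round(4)); m=np.load('m.npy');yb=np.array([-np.sin(b[2]),np.cos(b[2]),0]);xb=np.array([yb[1],-yb[0],0])
v=P-m; print("in block: x",v@xb,"y",v@yb,"z",P[2])
I=N['side']['frame'];hsv=cv2.cvtColor(I,cv2.COLOR_BGR2HSV)
for y in range(214,242,2): # rod pixels
    r=I[y,250:280].astype(int); g=r.min(1); print(y,[250+i for i in range(30) if g[i]>150])
E
```

```text
[ 0.4584 -0.2601  0.1249] [ 0.  -0.8 -0.7  0.1]
tool frame end [ 0.0962  0.0017 -0.0533]
in block: x -0.004571951897620953 y 0.024648842894202414 z 0.1248850868906893
214 [251, 252, 253, 254, 255, 256, 257]
216 [251, 252, 253, 254, 255, 256, 257, 258, 259]
218 [251, 252, 253, 254, 255, 256, 257, 258, 259, 260, 261]
220 [252, 253, 254, 255, 256, 257, 258, 259, 260, 261, 262, 263]
222 [254, 255, 256, 257, 258, 259, 260, 261, 262, 263, 264, 265]
224 [255, 256, 257, 258, 259, 260, 261, 262, 263, 264, 265, 266, 267]
226 [257, 258, 259, 260, 261, 262, 263, 264, 265, 266, 267, 268, 269]
228 [259, 260, 261, 262, 263, 264, 265, 266, 267, 268, 269, 270, 271]
230 [260, 261, 262, 263, 264, 265, 266, 267, 268, 269, 270, 271, 272]
232 [262, 263, 264, 265, 266, 267, 268, 269, 270, 271, 272]
234 [264, 265, 266, 267, 268, 269, 270, 271]
236 [266, 267, 268, 269, 270]
238 []
240 []
```

```bash
python3 steer.py '[[0,0,-0.004,0,-0.0037,0.03,0],[0,0,-0.004,0,-0.0037,0.0542,0],[0,0,-0.004,0,-0.0037,0.0542,0],[0,0,-0.004,0,-0.0037,0.0542,0]]'
python3 - <<'E'
from fit import *
import pickle
N=pickle.load(open('n1.pkl','rb'));xb=np.array([np.cos(b[2]),np.sin(b[2]),0]);yb=np.array([-xb[1],xb[0],0])
p=np.array([.4305,-.1679,.0717])
for z in(.02,.03,.04,.05): print(z,proj(N['side'],p-.014*xb+[0,0,z])[0].round(1))
o=manip.get_obs();q=np.array(o['ee_pos']);m=np.load('m.npy');print("ee in block",(q-m)@xb,(q-m)@yb,q[2],o['contact_force'])
rel(pose(b[2]),q)
E
```

```text
t: 8.23
ee_pos: [0.4335, -0.1668, 0.0174]
eef_rot: [[0.312, -0.95, -0.001], [-0.95, -0.312, 0.0], [-0.0, 0.001, -1.0]]
contact_force: [0.8, 0.1, -0.9]
gripper_width: 0.0197
finger_force: 88.5
0.02 [246.2 229.3]
0.03 [246.1 225.2]
0.04 [246.  221.1]
0.05 [245.9 217. ]
ee in block 0.0005718513360475583 0.1210721925005094 0.01741651568942891 [ 0.755754    0.13536715 -0.93573874]
rv [0.001  0.0005 0.0034] d [0. 0. 0.]
```

```bash
python3 steer.py '[[0,0,0,0.015,0,0,0],[0,0,0,0.025,0,0,0],[0,0,0,0.03,0,0,0],[0,0,0,0.033,0,0,0],[0,0,0,0.036,0,0,0],[0,0,0,0.036,0,0,0]]'
```

```text
t: 8.73
ee_pos: [0.4463, -0.2014, 0.0191]
eef_rot: [[0.31, -0.951, 0.003], [-0.951, -0.31, 0.002], [-0.001, -0.004, -1.0]]
contact_force: [0.5, 5.0, 0.1]
gripper_width: 0.0198
finger_force: 88.6
```

```bash
python3 steer.py '[[0,0,0,0.003,0,0,0],[0,0,0,0.006,0,0,0],[0,0,0,0.009,0,0,0],[0,0,0,0.012,0,0,0],[0,0,0,0.015,0,0,0],[0,0,0,0.015,0,0,0]]'
python3 - <<'E'
from fit import *
xb=np.array([np.cos(b[2]),np.sin(b[2]),0]);yb=np.array([-xb[1],xb[0],0])
o=manip.get_obs();q=np.array(o['ee_pos']);m=np.load('m.npy');print("ee in block",(q-m)@xb,(q-m)@yb,q[2],o['contact_force'])
rel(pose(b[2]),q)
c=eyes.camera('side');hsv=cv2.cvtColor(c['frame'],cv2.COLOR_BGR2HSV)[255:300,260:310]
h0=cv2.cvtColor(C['side']['frame'],cv2.COLOR_BGR2HSV)[255:300,260:310]
for h in(h0,hsv):
    M=(h[...,0]>12)&(h[...,0]<28)&(h[...,1]>130)&(h[...,2]>100); y,x=np.where(M);print(M.sum(),x.mean()+260,y.mean()+255,x.min()+260,x.max()+260,y.min()+255,y.max()+255)
for t in(0,.015,.03): print(t,proj(c,[*(m-(.05-.002+t)*yb)[:2],.07]).round(1))
E
```

```text
t: 9.23
ee_pos: [0.4508, -0.2154, 0.0191]
eef_rot: [[0.311, -0.951, 0.003], [-0.951, -0.311, 0.002], [-0.001, -0.004, -1.0]]
contact_force: [-0.6, 5.6, 0.8]
gripper_width: 0.0195
finger_force: 88.6
ee in block 0.0020437622391157395 0.06947027947221199 0.01905058033928668 [-0.56720148  5.6109267   0.8452303 ]
rv [-0.0035  0.0008  0.0016] d [0. 0. 0.]
159 285.52201257861634 273.7295597484277 279 292 267 281
257 288.0 276.75875486381324 260 297 267 286
0 [[285.4 274.1]]
0.015 [[288.7 278.1]]
0.03 [[292.2 282.2]]
```

```bash
python3 steer.py '[[0,0,0,0.004,0,0,0],[0,0,0,0.008,0,0,0],[0,0,0,0.012,0,0,0],[0,0,0,0.016,0,0,0],[0,0,0,0.017,0,0,0],[0,0,0,0.017,0,0,0],[0,0,0,0.017,0,0,0]]'
cat > plug.py <<'E'
from fit import *
xb=np.array([np.cos(b[2]),np.sin(b[2]),0]);yb=np.array([-xb[1],xb[0],0]);m=np.load('m.npy')
q=np.array(manip.get_obs()['ee_pos']);print("ee in block",(q-m)@xb,(q-m)@yb)
c=eyes.camera('side');h=cv2.cvtColor(c['frame'],cv2.COLOR_BGR2HSV)[255:305,260:315]
M=((h[...,0]>12)&(h[...,0]<28)&(h[...,1]>130)&(h[...,2]>100)).astype(np.uint8)
n,l,s,ce=cv2.connectedComponentsWithStats(M);k=1+s[1:,4].argmax();print("plug blob",s[k],'right',s[k][0]+s[k][2]+259,'bottom',s[k][1]+s[k][3]+254)
th=np.linspace(0,6.28,40)
for t in(0,.015,.02,.025,.03,.035,.04,.045):
    q=proj(c,[(m-(.048+t)*yb)*[1,1,0]+[0,0,.07]+.0145*(np.cos(a)*xb+np.sin(a)*np.array([0,0,1])) for a in th]);print(t,q.max(0).round(1))
E
python3 plug.py
```

```text
t: 9.87
ee_pos: [0.4561, -0.2316, 0.0191]
eef_rot: [[0.311, -0.951, 0.003], [-0.951, -0.311, 0.002], [-0.001, -0.004, -1.0]]
contact_force: [0.3, 4.7, -0.3]
gripper_width: 0.0201
finger_force: 88.6
ee in block 0.00208792845308014 0.05249571280959485
plug blob [ 19  12  22  25 341] right 300 bottom 291
0 [292.1 280.7]
0.015 [295.6 284.8]
0.02 [296.8 286.1]
0.025 [297.9 287.5]
0.03 [299.1 288.9]
0.035 [300.3 290.3]
0.04 [301.6 291.8]
0.045 [302.8 293.2]
```

```bash
python3 steer.py '[[0,0,0,-0.02,0,0,0],[0,0,0,-0.05,0,0,0],[0,0,0,-0.08,0,0,0],[0,0,0,-0.115,0,0,0],[0,0,0,-0.12,0,-0.03,0],[0,0,0,-0.12,0,-0.07,0],[0,0,0,-0.12,0,-0.1,0],[0,0,0,-0.12,0,-0.1,0]]'
cat > rk.py <<'E'
from fit import *
import sys
def tgt(h,dy=0,off=.0525):
    R=pose(r[2],np.radians(35)); yr=-R[:,0]
    return R,np.array([r[0],r[1],.085])+(off-h)*R[:,2]+dy*yr
if __name__=="__main__":
    R,p=tgt(float(sys.argv[1])); print(p,manip.get_obs()['joints']); rel(R,p)
E
python3 rk.py .08
```

```text
t: 10.58
ee_pos: [0.4214, -0.1188, 0.1267]
eef_rot: [[0.311, -0.95, 0.014], [-0.95, -0.311, -0.001], [0.005, -0.013, -1.0]]
contact_force: [1.6, 0.7, -1.8]
gripper_width: 0.0197
finger_force: 88.5
[0.54665384 0.11864327 0.10752668] [ 0.19421602 -0.42776784 -0.45740398  0.00378159 -1.52723336  0.12184238]
rv [0.5845 0.1446 0.4658] d [-0.1868 -0.1926  0.0207]
```

```bash
python3 steer.py '[[0.5845,0.1446,0.4658,-0.187,-0.193,0.02,0],[0.5845,0.1446,0.4658,-0.187,-0.193,0.02,0],[0.5845,0.1446,0.4658,-0.187,-0.193,0.02,0],[0.5845,0.1446,0.4658,-0.187,-0.193,0.02,0],[0.5845,0.1446,0.4658,-0.187,-0.193,0.02,0],[0.5845,0.1446,0.4658,-0.187,-0.193,0.02,0],[0.5845,0.1446,0.4658,-0.187,-0.193,0.02,0],[0.5845,0.1446,0.4658,-0.187,-0.193,0.02,0],[0.5845,0.1446,0.4658,-0.187,-0.193,0.02,0],[0.5845,0.1446,0.4658,-0.187,-0.193,0.02,0],[0.5845,0.1446,0.4658,-0.187,-0.193,0.02,0]]'
python3 rk.py .08
cat > see.py <<'E'
from rk import *
import pickle
o=manip.get_obs();p=np.array(o['ee_pos']);R=np.array(o['eef_rot'])
N={n:eyes.camera(n) for n in C};pickle.dump(N,open('n2.pkl','wb'))
for n in C:
    D=cv2.absdiff(N[n]['frame'],C[n]['frame']).max(2)
    E=[p+R@[k,0,-.0525] for k in(.09,.06,.03,0,-.03,-.09)];q=proj(N[n],E);print(n,q.round(1).tolist())
    x,y=map(int,q[0]);print('crop',x-18,y-16)
    g=N[n]['frame'][y-16:y+16,x-18:x+18].min(2)
    for row in g: print(' '.join('%2d'%(v//10) for v in row))
E
python3 see.py
```

```text
t: 11.5
ee_pos: [0.5432, 0.1192, 0.0985]
eef_rot: [[-0.164, -0.816, 0.555], [-0.986, 0.135, -0.093], [0.001, -0.562, -0.827]]
contact_force: [-0.8, 0.1, -1.8]
gripper_width: 0.0196
finger_force: 88.7
[0.54665384 0.11864327 0.10752668] [ 0.88125211 -0.60042581 -0.93697541  0.61629406 -1.0023028  -1.32437167]
rv [ 0.0136 -0.001   0.0001] d [ 0.     -0.008  -0.0055]
top [[185.2, 211.7], [171.0, 209.7], [156.9, 207.7], [142.8, 205.7], [128.6, 203.7], [100.4, 199.7]]
crop 167 195
14 14 14 14 14 14 14 13 15 18 19 19 18 19 17 13 15 15 15 15 15 15 15 15 15 15 15 15 15 15 15 15 15 15 15 13
14 14 14 14 14 14 16 16 14 14 15 17 15 15 15 14 14 14 14 15 15 15 15 15 15 15 15 15 15 15 15 15 15 15 15 13
14 14 14 14 14 13 17 20 20 20 21 21 18 12 14 14 14 14 14 14 14 14 14 14 14 14 14 15 15 15 15 15 15 15 15 13
14 14 14 14 12 14 19 20 20 20 20 20 17 13 14 14 14 14 14 14 14 14 14 14 14 14 14 14 14 14 14 14 14 14 15 12
14 14 14 14 12 15 20 20 20 20 20 19 16 14 14 14 14 14 14 14 14 14 14 14 14 14 14 14 14 14 14 14 14 14 14 12
14 14 14 14 12 17 21 20 21 21 20 18 13 14 14 14 14 14 14 14 14 14 14 14 14 14 14
[... 5706 characters left out ...]
5  4  5  6  8 10 11  9  7  9 10 11 10 10 10 10 11 12
 9 11 12 10  7  6  5  6  5  5  5  5  6  6  6  6  5  5  5  5  5  6  8 11 12 10  7  8  9 10 10 10 11 12 13 15
 9 11 11  9  7  6  6  5  5  5  5  5  5  5  5  5  5  4  5  5  4  5  6  8  9  7  6  7  8 10 11 11 13 14 15 15
 6  8  8  7  5  5  5  4  4  4  4  4  4  4  4  4  4  4  4  4  4  3  4  5  5  5  5  7 12 14 14 14 15 16 15 15
 5  5  5  5  4  5  4  5  4  4  4  4  5  6  6  6  6  6  6  6  6  6  6  5  6  6  6 10 17 20 20 19 18 16 14 14
 7  7  6  6  6  6  6  6  6  6  6  6  6  8  8  8  8  8  8  8  8  8  8  8  7  7  8 12 19 23 23 23 21 17 15 15
 9  9  9  8  9  8  8  8  8  7  8  8  8  9 10  9  9  9  9  9  9  9  9  9  9  8  8 11 16 20 23 23 23 20 18 18
```

Run:
```python
from rk import *
import pickle
N=pickle.load(open('n2.pkl','rb'))
f=lambda P:np.concatenate([proj(N['top'],P)[0]-[186.2,210.8],proj(N['side'],P)[0]-[275,176.5]])
s=least_squares(f,[.5,.03,.15]);P=s.x
o=manip.get_obs();p=np.array(o['ee_pos']);R=np.array(o['eef_rot'])
print(P.round(4),s.fun.round(1),"end in tool",(R.T@(P-p)).round(4))
Rt,_=tgt(0);c=np.array([r[0],r[1],.085]);print("end in rack tool frame rel clip axis",(Rt.T@(P-c)).round(4),"ee",(Rt.T@(p-c)).round(4))
```

```text
[0.5018 0.0339 0.1381] [ 0.  -0.1 -0.2  0. ] end in tool [ 0.0906  0.0005 -0.0475]
end in rack tool frame rel clip axis [ 0.0909  0.0073 -0.07  ] ee [ 0.0004  0.0072 -0.0225]
```

```bash
python3 steer.py '[[0.0136,-0.001,0,0,-0.0075,0.0,0],[0.0136,-0.001,0,0,-0.0075,0.01,0],[0.0136,-0.001,0,0,-0.0075,0.02,0],[0.0136,-0.001,0,0,-0.0075,0.03,0],[0.0136,-0.001,0,0,-0.0075,0.03,0],[0.0136,-0.001,0,0,-0.0075,0.03,0]]'
cat > at.py <<'E'
from rk import *
o=manip.get_obs();p=np.array(o['ee_pos']);Rt,_=tgt(0);c=np.array([r[0],r[1],.085])
print("ee rel",(Rt.T@(p-c)).round(4),"F tool",(Rt.T@np.array(o['contact_force'])).round(1),"M",(Rt.T@np.array(o['wrist_torque'])).round(2))
E
python3 at.py; python3 rk.py .05
```

```text
t: 12.1
ee_pos: [0.5664, 0.1143, 0.0781]
eef_rot: [[-0.166, -0.807, 0.566], [-0.986, 0.136, -0.095], [0.0, -0.574, -0.819]]
contact_force: [-0.7, 0.2, -1.6]
gripper_width: 0.0198
finger_force: 88.7
ee rel [0.001  0.0004 0.0082] F tool [-0.1  1.5  0.8] M [-1.95  0.01  0.03]
[0.56362891 0.11582584 0.08295212] [ 0.81796939 -0.52759823 -0.94541154  0.65782134 -0.89884441 -1.33737038]
rv [-0.0009 -0.0013 -0.0015] d [-0.001  -0.0004 -0.0057]
```

```bash
python3 steer.py '[[0,0,0,0,0,0.004,0],[0,0,0,0,0,0.008,0],[0,0,0,0,0,0.012,0],[0,0,0,0,0,0.015,0],[0,0,0,0,0,0.015,0]]'|sed -n '4p'; python3 at.py
python3 steer.py '[[0,0,0,0,0,0.003,0],[0,0,0,0,0,0.006,0],[0,0,0,0,0,0.006,0]]'|sed -n '4p'; python3 at.py
python3 steer.py '[[0,0,0,0,0,0.003,0],[0,0,0,0,0,0.006,0],[0,0,0,0,0,0.006,0]]'|sed -n '4p'; python3 at.py
```

```text
contact_force: [0.4, -0.4, -2.4]
ee rel [0.0003 0.0013 0.0238] F tool [0.3 1.  2.3] M [-2.08  0.02 -0.01]
contact_force: [-1.4, -0.1, -3.1]
ee rel [-0.      0.0012  0.0297] F tool [0.3 2.9 1.7] M [-2.34 -0.19 -0.04]
contact_force: [-4.6, 1.4, 1.8]
ee rel [-0.0007  0.0001  0.0348] F tool [-0.6  2.9 -4.2] M [-2.95 -0.32  0.04]
```

```bash
for i in 1; do python3 steer.py '[[0,0,0,0,0,0.003,0],[0,0,0,0,0,0.005,0],[0,0,0,0,0,0.005,0]]'|sed -n '4p'; python3 at.py
python3 steer.py '[[0,0,0,0,0,0.003,0],[0,0,0,0,0,0.005,0],[0,0,0,0,0,0.005,0]]'|sed -n '4p'; python3 at.py; done
```

```text
contact_force: [-3.1, 2.4, -1.3]
ee rel [-0.0007  0.0006  0.04  ] F tool [-1.9  3.6 -0.9] M [-2.72 -0.73 -0.04]
contact_force: [0.7, -0.5, -5.1]
ee rel [0.0005 0.0017 0.046 ] F tool [0.4 2.3 4.6] M [-2.22  0.31 -0.01]
```

```bash
python3 steer.py '[[0,0,0,0,0,0.002,0],[0,0,0,0,0,0.004,0],[0,0,0,0,0,0.004,0]]'|sed -n '4p'; python3 at.py
python3 steer.py '[[0,0,0,0,0,0.002,0],[0,0,0,0,0,0.003,0],[0,0,0,0,0,0.003,0]]'|sed -n '4p'; python3 at.py
```

```text
contact_force: [0.1, 1.6, -5.0]
ee rel [0.0002 0.0011 0.0496] F tool [-1.6  3.   4.1] M [-2.71 -0.04 -0.05]
contact_force: [-48.0, 4.1, 16.9]
ee rel [0.0004 0.0015 0.0512] F tool [  3.8  29.6 -41.4] M [-1.139e+01  1.430e+00  1.000e-02]
```

```bash
python3 steer.py '[[0,0,0,0,0,-0.0015,0],[0,0,0,0,0,-0.0015,0]]'|sed -n '4p'; python3 at.py
python3 see.py | grep -v '^ *top\b' > see.txt; grep -nE 'side|crop' see.txt
python3 - <<'E'
from rk import *
c=np.array([r[0],r[1],.085]);Rt,_=tgt(0)
for n in C: print(n,proj(C[n],[c+Rt@[.09,0,0],c-Rt@[.09,0,0]]).round(1).tolist())
E
sed -n '/crop/,/side/p' see.txt | head -34 | tail -60
```

```text
contact_force: [-16.5, 1.6, 1.7]
ee rel [0.0001 0.0014 0.0504] F tool [  1.2  12.6 -10.9] M [-5.67  0.46 -0.04]
1:crop 175 177
34:side [[291.3, 195.3], [291.6, 191.1], [291.9, 187.1], [292.2, 183.3], [292.4, 179.7], [292.9, 172.8]]
35:crop 273 179
top [[193.5, 192.8], [113.4, 181.5]]
side [[292.1, 195.7], [293.7, 173.1]]
crop 175 177
10 10 10 10 10 10 10 10 10 10  9  8  8  8  8  9 10 11 12 13 14 14 14 15 14 10  7  7  8  8  8  8  7  8  8  7
10 10  9 10 11  9  9  9  9  9 10 10 10 10 10 10  9  8  9  8  8  8  9 10 10  7  7  7  7  8  8  8  8  8  8  7
10 10  9  8  7  6  6  6  7  9 11 11 10 10 10 10 10 10 10 10 10 10 10  9  9  9  8  7  7  7  8  8  8  8  8  7
11 11 10  8  6  6  6  6  6  6 10 11 10 10 10 10 10 10 10 13 13 10 10 10 10 10  9  8  7  7  7  8  8  8  8  8
15 15 14 12 10  9  8  8  8  7 10 11 11 11 11 10 10 10 10 13 15 15 15 15 15 13 10 10  8  7  7  7  8  8  8  8
15 14 13 14 14 14 14 15 12  8 14 16 15 15 15 13 11 11 13 15 15 15 15 15 15 15 15 15 12  8  8  8  9  8  7  7
13 13 15 15 14 14 14 13  9 11 14 15 15 15 15 15 15 15 15 15 15 15 15 15 15 15 15 15 13 13 14 14 12 10  8  7
16 17 16
[... 2093 characters left out ...]
4 14 14 14 17 18 18 16 14 14 14 12 12 14 14 13  9  7  7  8
 8  7  7  6  6  8  9 10 12 14 14 13 13 13 14 14 14 14 14 14 14 15 14 14 13 13 13 12 13 14 15 13  9  7  7  7
 8  8  7  7  7  7  7  7  7  7  6  6  8 10 12 13 14 14 13 13 13 13 14 14 14 14 14 12 13 15 16 13  9  7  7  8
 9  8  8  7  7  7  7  7  7  7  7  7  7  7  7  7  6  5  6  8 10 12 13 14 14 13 13 12 14 15 15 13  9  8  7  8
 9  9  8  7  7  7  7  7  7  7  7  7  7  8  8  7  7  7  7  7  7  6  5  5  5  7  9 11 14 15 15 13 10 10  8  8
 9  8  8  8  7  7  7  7  8  8  7  8  8  8  8  8  7  8  9  9  7  7  7  7  7  7  6  9 14 15 15 13  9  8  8  8
side [[291.3, 195.3], [291.6, 191.1], [291.9, 187.1], [292.2, 183.3], [292.4, 179.7], [292.9, 172.8]]
```

```bash
python3 steer.py '[[0,0,0,0,0,0,0.045],[0,0,0,0,0,0,0.045],[0,0,0,0,0,0,0.045],[0,0,0,0,0,0,0.045],[0,0,0,0,0,0,0.045]]' 40|tail -3; python3 at.py; python3 steer.py '[[0,0,0,0,0,-0.01,0.045],[0,0,0,0,0,-0.03,0.045],[0,0,0,0,0,-0.06,0.045],[0,0,0,0,0,-0.1,0.045],[0,0,0,0,0,-0.13,0.045],[0,0,0,0,0,-0.13,0.045]]'; python3 at.py
python3 - <<'E'
from rk import *
N={n:eyes.camera(n) for n in C};c=np.array([r[0],r[1],.085]);Rt,_=tgt(0)
for n in C:
    q=proj(C[n],[c+Rt@[.09,0,0],c,c-Rt@[.09,0,0]]);x,y=map(int,q.mean(0));print(n,q.round(1).tolist())
    w,h=(46,16) if n=='top' else(14,26); print('crop',x-w,y-h)
    g=N[n]['frame'][y-h:y+h,x-w:x+w].min(2)[:, ::2 if n=='top' else 1]
    for v in g: print(''.join(' .:-=+*#%@'[min(9,int(k)//25)] for k in v))
E
python3 plug.py | head -2
```

```text
contact_force: [0.3, 0.7, -0.5]
gripper_width: 0.0454
finger_force: 0.0
ee rel [-0.0002  0.0003  0.0504] F tool [-0.7  0.2  0.6] M [-1.63 -0.05 -0.  ]
t: 15.2
ee_pos: [0.5168, 0.1261, 0.1573]
eef_rot: [[-0.161, -0.803, 0.573], [-0.987, 0.136, -0.086], [-0.009, -0.58, -0.815]]
contact_force: [1.0, 0.6, 0.1]
gripper_width: 0.0455
finger_force: 0.0
ee rel [-0.0025 -0.0035 -0.0859] F tool [-0.8 -0.8  0.4] M [-1.54 -0.2  -0.06]
top [[193.5, 192.8], [153.4, 187.2], [113.4, 181.5]]
crop 107 171
+*--========+--===---==++*********************
+*=+*+======-:-=======---=++******************
+*=+*******+:::==========---=+++**************
+*=+*******+=--==============---=+++**********
+*=+*******+++-**+==============---=+++*******
+*=+*******+++-******===============---=++****
+*=+*+*******=-*********==============----=+++
+*=+**+++**++=-************========-=--===----
+*=+*##**##*+=-***************=====--:-=======
+*=+########*+=+*****************+==:::=====+=
+*++########****+=++***************+=--=====**
+*++%%%##%%*#####+**+++************+++++**=+**
+*++%%%%%#++%%%##*##***++++*******++++-+***
[... 1874 characters left out ...]
%@@@@%#*******+=+
=----=+#%%%%@@@@%#****##*+=+
====-==+**#%@@@@%#****##*+=+
========++*%@@@@%#+****#*+=+
=======+++*%@@@@%#****#**+++
======+==+*%@@%%%#*+****+==+
=========+*#%####*+==+++===+
--==-====+*##***#*+---==--==
--------=+********=--:-::-=+
--------=+*******+--:::::-==
:::---==+*******+=--:::::-=+
:::::-==+***+++==-:::---===+
::::::-=+***+==-::::-=+++===
:::::::=****+=--:::-=+***+==
:::::.:=+***+=--::-=**##*+=+
----:::=+***=-----=+**##*+++
==-----=+**+=-----=**###*+++
=====-==+++==-----=+*#***++*
++==========-----==*****+++*
++=======+++=--==++***++++++
+======++**+=-=++****+++++++
ee in block 0.1698611679800708 0.3727487328385397
plug blob [ 19  12  22  25 338] right 300 bottom 291
```

```bash
python3 -c "
from station import manip, eyes, workorder
print(workorder.finish_job())"
```

```text
the job is handed in; nothing more can be done
None
```

The job is handed in at about 15 s on the robot's clock, but no verdict came back. By the camera measurements the plug is driven about 35 mm, and the drift sits in both clips, within about 2 mm of centred, released with the gripper clear. I kept clear of the bottle, tin and wax but did not re-measure them at the end.

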